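Find the hidden index hole of a bench turret and lock it with its pin

ROBOT

A 6-joint arm with a two-finger parallel gripper is mounted at the origin on a cart in front of the work surface, level with it; the furniture and walls round the work are solid. World frame = base frame: x ahead of the robot, y to its left, z up, the work surface at z = 0. Lengths are in m, angles in rad, forces in N, time in s.
With the tool pointing down it reaches from about 0.325 to 0.875 m from the base axis. Payload 4.4 kg.
Tool frame: the origin (TCP) lies on the front face of the gripper's body, between the roots of the fingers; the fingertips stand 73 mm ahead of it and the grasp point (between the pads) lies 54 mm ahead of it; z points along the fingers, y is the line along which they close (so a half turn about z gives the same grasp; the last joint's range is limited). The gripper opens to 85 mm and grips with 20 to 120 N. Pads are 22 mm wide; open, the fingers measure 114 mm over their backs; the gripper's body (76 mm by 85 mm) begins 54 mm behind the grasp point. The pads swing forward as they close: fully open they stand 13 mm farther back than shut.
Start: joints at [-1.446, 0.207, 1.542, -0, 1.393, -0.15], TCP at [0.156, -0.553, 0.304] pointing down, gripper open.
Joint ranges: [-2.73, 2.73], [-0.86, 2.22], [0.23, 2.46], [-1.11, 4.25], [0.08, 2.63], [-2.82, 2.82]. Speed limits (rad/s): [2.79, 2.79, 3.14, 3.14, 3.14, 3.14].

INTERFACE

Orientations are given as a unit quaternion [x, y, z, w].
In Python, from station import telemetry, cams, workorder gives the robot as it stands.
- The arm moves only by the tool drive_tool, never from a script. Its arguments are lists of equal length, an entry for each row: "linear": the shift along the tool's x, y, z each as a share of 0.12 m, from -1 to 1, a list of three; "twist": the turn, a rotation vector about the tool's x, y, z each as a share of 90 degrees, from -1 to 1, a list of three; "jaw": the closure, from 0 (fully open) to 1 (shut). A call has 1 to 10 rows; each row shifts and turns the commanded pose from where the row before left it, along the tool's axes as they then stand; what a row does not reach is not made up. A row lasts 1/8 s, in which the tool goes at most 62.5 mm and 10.7 degrees, less where a joint would pass 70% of its speed; a pose out of reach is approached as far as the arm can. A call with a number of a shift or a turn outside -1 to 1 is refused whole. A call with a gripper value outside its range is refused whole. The fingers move at their own pace and stop on an object; the grip force is fixed at half the most. Time passes only in rows, so rows that do not move let the fingers close. It gives the time, the measured TCP pose, the force, the opening and the grip force at its end, in the units of the state.
- telemetry.state(): the state, without advancing time (a new reading comes with each control period).
- cams.camera(name): name is "side" or "top" or "wrist"; returns (picture, depth): 384x512x3 uint8, blue, green, red; 384x512 float32, m along the optical axis (not along the pixel's ray), 0 where there is no reading.
- cams.calibration(name): a dict with "fovy" (degrees; the focal length in pixels is half the picture's height over the tangent of half this angle, whatever the lens; pixels are square), "cx", "cy" (the principal point, pixels), "R" (3x3) and "t" (3): a world point X has camera coordinates R X + t. Camera axes: x right, y down, z forward; pixel columns grow to the right and rows downward; lengths in m; the calibration is good to about 2 mm. A picture is of the moment at which its call begins: read the wrist's pose just before it. calibration takes no time and is no camera call; for the wrist camera it gives the pose at the moment of the call.
- workorder.job_done(): hands the job in; it is judged then, once.
Trained networks look in the newest picture that a camera, given by its name, has taken for a name from the list of things; names that differ only in an ending like _2 or _b are one class to them, and where a whole thing is asked for, a point or a joint stands for the part that bears it (a point fixed in the world has none). Each returns a list of dicts, best first, with "conf" (0 to 1); they miss things now and then, are a little off and sometimes report something else, mostly with a low value. They report only what shows in the picture. A call takes as long as a camera call. They do not tell look-alikes from the thing itself.
- cams.search_frame(camera, name): "position" ([x, y, z] in m, in world coordinates, good to about 4 mm: the middle of the surface that is visible of it).
- cams.tip_of(camera, name): "position" ([x, y, z] in m, in world coordinates, good to about 4 mm: a listed point, or the origin of a listed thing).
The state is a dict: "time": time; "joint_pos": joint angles; "qvel": joint speeds; "joint_torque": joint torques, N m; "eef_pos": TCP position; "orientation": TCP orientation; "wrist_force": force on the tool from outside, world axes, zero at the start; "ft_torque": the same for the moment, N m; "gripper_width": finger opening in m; "gripper_force": force on a finger pad.
Only numpy, scipy, OpenCV 4.12 (cv2) and the standard library are available. Lean on these libraries where they do the work, as an engineer would, in place of code of your own. Each camera call takes 0.05 s, during which the arm holds its last target. There are 200 camera calls.

TASK

Lock the turntable turret in its stand: take the steel index pin out of its rest, put it tip down through the hole in the turret's flange, and turn the turret anticlockwise (seen from above) by its grip, less than a quarter turn, until the pin finds the single hole hidden in the stand underneath and goes fully home with its head down on the flange. Do not lift the turret out of its bearing, leave the other things on the bench where they are, and finish with turret and pin let go.

Things in the scene. Friction and masses are not known exactly. Their poses are not given: they have to be found in the camera images.
- stand: Fixed stand: grey square foot plate 172 x 172 x 8 mm with a round bearing ring on it (156 mm diameter, flat top 45 mm above the bench, bore 60 mm). Origin on the turning axis at bench height, z up. The ring's top has one index hole, 16.5 mm diameter, 37 mm deep, 55 mm from the axis, hidden under the turret's flange at an angle that is unrelated to the stand's yaw and must be found by touch.
- turret_grip (a point): Grip of the turret: an upright metal fin across the flange's middle, 60 mm long, 18 mm thick, 66 to 108 mm above the bench. The point is on the turning axis inside the fin, 90 mm above the bench; x points along the fin towards the flange hole, y across its thickness, z up.
- turret: Loose bare-metal turret (0.4 to 0.8 kg): a 58 mm spigot that turns freely in the stand's bore (1 mm play all round) under a round flange, 148 mm diameter, 20 mm thick, top 66 mm above the bench, 1 mm clear of the ring. Origin on the axis at the spigot's foot, 8 mm above the bench; x points to its hole. Turning it takes under 0.5 N m until the pin enters the hidden hole and stops it.
- turret_hole (a point): Centre of the round through hole in the turret's flange, at the flange's top face: 16.5 mm diameter, 55 mm from the axis, in line with the fin. Axes as turret_grip. At the start the stand's hidden hole lies 23 to 80 degrees (0.4 to 1.4 rad) anticlockwise of it, seen from above.
- pin_mid (a point): Loose steel index pin, 73 mm long, upright in its rest at the start: shaft 14 mm diameter and 51 mm long, its lowest 9 mm tapered to 7 mm; on top a dark round head, 24 mm diameter, 22 mm high. The point is on its axis, 36.5 mm above the tip and 36.5 mm below the head's top; z points from tip to head.
- pin: The same pin (0.08 to 0.17 kg); origin at its tip. In the flange hole but off the hidden hole, the tip stands on the ring, 45 mm above the bench, and the head's underside 30 mm above the flange. Over the hidden hole it drops by its own weight, at least part way; fully home its head lies on the flange and its tip is 15 mm above the bench.
- rest: Fixed pin rest: bare metal block 60 x 60 x 35 mm with an upright blind hole of 16.5 mm, 27 mm deep, in its middle. Origin under its centre at bench height. The pin's head stands 24 mm clear above the block.
- dish: Bystander: loose small clear petri dish, 46 mm across, 14 mm high, origin under its centre; leave it where it is.
- forceps: Bystander: loose steel forceps, 118 mm long, lying, origin under its centre; leave them where they are.
- cassette: Bystander: loose slotted tissue cassette, 40 x 28 x 6 mm, lying flat, origin under its centre; leave it where it is.
- beaker: Bystander: loose small clear plastic beaker, 54 mm across, 70 mm high, origin under its centre; leave it where it is.
There are look-alikes about, which are no part of the job. What is shaped like the pin but purple is not meant.

How it is judged:
At the end, for the whole second after the job is handed in: The pin is upright through the flange hole and home in the hidden hole of the stand, its head within 4 mm of the flange; the turret sits level in its bearing (not lifted more than 4 mm); both are at rest and released (z of pin_mid in the frame of stand below 0.0555 m and horizontal distance between pin_mid and turret_hole below 0.005 m and angle between pin_mid's own z axis and vertical below 0.12 rad and angle between turret_grip's own z axis and vertical below 0.05 rad and distance between turret_grip and stand below 0.094 m and linear speed of each of pin, turret below 0.02 m/s); the robot touches nothing.
It fails at once if the turret is lifted more than 20 mm (z of turret_grip in the frame of stand above 0.11 m).
It fails at once if a bystander (dish, forceps, cassette or beaker) is moved more than 40 mm (distance of any of dish, forceps, cassette, beaker from where it was at the start of the episode above 0.04 m).
It also fails if it takes over 72 s, if anything falls off the work surface, if the arm or the gripper's body presses on something with over 40 N, if the wrist force passes 120 N, or if a joint passes its speed limit or range.

## Working session

There is one attempt and no reset: what is moved stays moved. The work goes in short steps, Python scripts to look and compute and a tool call to move; the robot and the scene stay as the last step left them, time stands still between calls to the robot, and variables do not carry over. Pictures are saved under pics/ and viewed, at most 10 in all, crops included, and the job is handed in when it is done.

Besides the shell and the picture viewer there is one more tool, called after "Request:" as a command line: name --argument value ..., lists and objects as JSON in quotes. drive_tool: Moves the arm, as the interface text tells. Shift numbers are shares of 0.12 m and turn numbers shares of 90 degrees, none past 1 either way. Its arguments: {"type":"object","properties":{"linear":{"type":"array"},"twist":{"type":"array"},"jaw":{"type":"array"}},"required":["linear","twist","jaw"]}

```bash
mkdir -p pics; ls
cat > h.py <<'E'
import numpy as np, cv2, json
from station import telemetry, cams, workorder
def K(n):
    c=cams.calibration(n); f=192/np.tan(np.radians(c["fovy"])/2); return f,c["cx"],c["cy"],np.array(c["R"]),np.array(c["t"])
def unproj(k,u,v,d):
    f,cx,cy,R,t=k; return R.T@(np.array([(u-cx)/f*d,(v-cy)/f*d,d])-t)
def onplane(k,u,v,z):
    f,cx,cy,R,t=k; o=-R.T@t; r=R.T@np.array([(u-cx)/f,(v-cy)/f,1]); return o+r*(z-o[2])/r[2]
def proj(k,X):
    f,cx,cy,R,t=k; p=R@np.array(X)+t; return p[0]/p[2]*f+cx,p[1]/p[2]*f+cy
E
python3 - <<'E'
from h import *
ims=[]
for n in("top","side"):
    p,d=cams.camera(n); ims.append(p); np.save(n+"d.npy",d); cv2.imwrite(f"pics/{n}0.png",p)
    k=K(n)
    for o in("pin_mid","turret_hole","turret_grip","stand","rest"):
        for r in cams.tip_of(n,o)[:3]:
            P=np.array(r["position"]); print(n,o,P.round(3),round(r["conf"],2),np.round(proj(k,P)))
s=telemetry.state();print(s["time"],s["eef_pos"],s["orientation"])
E
```

```text
pics
top pin_mid [ 0.532 -0.178  0.035] 0.55 [300. 207.]
top pin_mid [ 0.537 -0.265  0.046] 0.51 [334. 207.]
top turret_hole [0.627 0.    0.065] 0.68 [235. 161.]
top turret_hole [ 0.539 -0.266  0.007] 0.29 [332. 210.]
top turret_grip [0.618 0.058 0.088] 0.78 [212. 160.]
top turret_grip [ 0.66  -0.185  0.001] 0.34 [305. 163.]
top rest [ 0.538 -0.264  0.   ] 0.55 [331. 210.]
side pin_mid [ 0.542 -0.267  0.045] 0.78 [284. 248.]
side turret_hole [0.628 0.003 0.067] 0.93 [286. 178.]
side turret_grip [0.621 0.058 0.091] 0.75 [276. 161.]
side turret_grip [ 0.395  0.045 -0.002] 0.62 [185. 210.]
side turret_grip [0.617 0.056 0.005] 0.19 [275. 194.]
side stand [ 0.619  0.059 -0.005] 0.63 [276. 197.]
side rest [ 0.542 -0.268 -0.002] 0.97 [285. 270.]
0.6 [ 0.15603186 -0.55343062  0.30390942] [9.90575312e-01 1.36969157e-01 7.73217099e-06 1.66870127e-05]
```

View pics/top0.png

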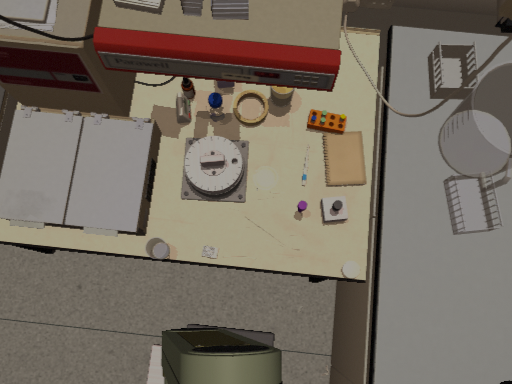

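View pics/side0.png

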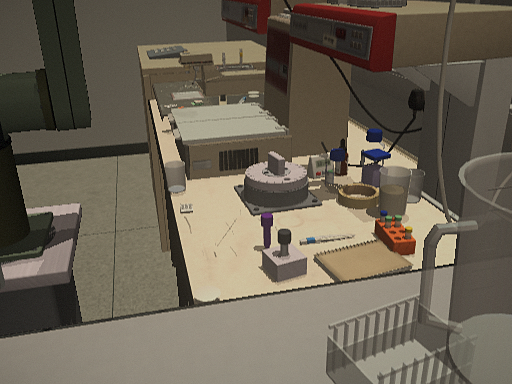

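Candidates for the pin:
- Dark-headed pin in the grey rest block: top (336,207), side (285,240).
- Purple pin shape standing beside it: top (301,206), side (267,230). This is the look-alike.

I choose the dark pin in the rest at about (0.54, -0.266). The turret hole lies to the right of the fin, at top (235,161). I'll move above the pin and check it up close.

Request:
drive_tool --linear '[[0,0,0],[0,0,0],[0,0,0],[0,0,0],[0,0,0],[0,0,0],[0,0,0]]' --twist '[[0,0,-0.118],[0,0,-0.118],[0,0,-0.118],[0,0,-0.118],[0,0,-0.118],[0,0,-0.118],[0,0,-0.118]]' --jaw '[0,0,0,0,0,0,0]'

```text
time: 1.48
eef_pos: [0.156, -0.5534, 0.3039]
orientation: [0.704, 0.71, -0.0, 0.0]
wrist_force: [0.0, -0.1, -0.7]
gripper_width: 0.0857
gripper_force: 0.0
```

Request:
drive_tool --linear '[[0.24,0.32,0],[0.24,0.32,0],[0.24,0.32,0],[0.24,0.32,0],[0.24,0.32,0],[0.24,0.32,0],[0.24,0.32,0],[0.24,0.32,0],[0.24,0.32,0],[0.24,0.32,0]]' --twist '[[0,0,0],[0,0,0],[0,0,0],[0,0,0],[0,0,0],[0,0,0],[0,0,0],[0,0,0],[0,0,0],[0,0,0]]' --jaw '[0,0,0,0,0,0,0,0,0,0]'

```text
time: 2.72
eef_pos: [0.5408, -0.2638, 0.3041]
orientation: [0.707, 0.708, -0.0, 0.0]
wrist_force: [0.2, -0.4, 1.0]
gripper_width: 0.0853
gripper_force: 0.0
```

```bash
cat > look.py <<'E'
import sys
from h import *
s=telemetry.state();print(s["time"],np.round(s["eef_pos"],4),np.round(s["orientation"],4),np.round(s["wrist_force"],1))
q=s["orientation"];print("psi",2*np.degrees(np.arctan2(q[1],q[0])))
p,d=cams.camera("wrist");k=K("wrist");np.save("wd.npy",d)
np.savez("wk.npz",k=np.array([k[0],k[1],k[2]]),R=k[3],t=k[4])
cv2.imwrite("pics/%s.png"%sys.argv[1],p)
for o in sys.argv[2:]:
    for r in cams.tip_of("wrist",o)[:3]:
        P=np.array(r["position"]); print(o,P.round(4),round(r["conf"],2),np.round(proj(k,P)))
E
python3 look.py w1 pin_mid rest pin
```

```text
2.725 [ 0.5408 -0.2638  0.3041] [ 7.066e-01  7.077e-01 -0.000e+00  3.000e-04] [ 0.2 -0.4  1. ]
psi 90.0894308783379
pin_mid [ 0.5424 -0.2729  0.0439] 0.73 [246. 181.]
pin_mid [ 0.5291 -0.1851  0.038 ] 0.59 [233.  98.]
pin_mid [ 0.5396 -0.2679  0.0084] 0.29 [244. 169.]
rest [ 5.427e-01 -2.717e-01 -3.000e-04] 0.58 [246. 170.]
pin [ 0.5388 -0.269   0.007 ] 0.71 [243. 169.]
pin [ 0.5309 -0.1838 -0.0007] 0.67 [236.  97.]
```

View pics/w1.png

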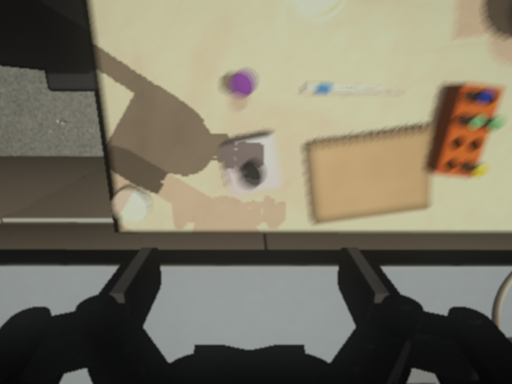

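The wrist view shows the dark pin head in its metal block at (251,173), the purple decoy at (240,84) and the petri dish at (130,205). Next I refine the head position from depth.

```bash
cat > cloud.py <<'E'
from h import *
def cloud(dfile="wd.npy"):
    z=np.load("wk.npz");f,cx,cy=z["k"];d=np.load(dfile);v,u=np.mgrid[:384,:512]
    P=np.stack([(u-cx)/f*d,(v-cy)/f*d,d],-1)-z["t"]; W=P@z["R"]; W[d==0]=np.nan; return W
E
python3 - <<'E'
from cloud import *
W=cloud(); r=W[150:195,225:275].reshape(-1,3)
for lo,hi in((.07,.095),(.03,.04)):
    m=r[(r[:,2]>lo)&(r[:,2]<hi)]; print(len(m),m.mean(0).round(4),(0.5*(m.max(0)+m.min(0))).round(4),np.ptp(m,axis=0).round(4))
E
```

```text
463 [ 0.5438 -0.2605  0.0801] [ 0.5441 -0.2616  0.0767] [0.0229 0.0228 0.0126]
1619 [ 0.546  -0.2629  0.0349] [ 0.5467 -0.266   0.0344] [0.0568 0.0525 0.0074]
```

Request:
drive_tool --linear '[[0.015,0.02,0.25],[0,0,0.25],[0,0,0.25],[0,0,0.25],[0,0,0.25],[0,0,0.27],[0,0,0],[0,0,0],[0,0,0]]' --twist '[[0,0,0],[0,0,0],[0,0,0],[0,0,0],[0,0,0],[0,0,0],[0,0,0],[0,0,0],[0,0,0]]' --jaw '[0,0,0,0,0,0,0,0.9,0.9]'

```text
time: 4.05
eef_pos: [0.5429, -0.2642, 0.1236]
orientation: [0.707, 0.707, 0.0, 0.002]
wrist_force: [-0.2, 0.0, 0.2]
gripper_width: 0.0515
gripper_force: 0.0
```

Request:
drive_tool --linear '[[0,0,0],[0,0,0],[0,0,0],[0,0,0]]' --twist '[[0,0,0],[0,0,0],[0,0,0],[0,0,0]]' --jaw '[1,1,1,1]'

```text
time: 4.55
eef_pos: [0.5424, -0.2635, 0.1228]
orientation: [0.706, 0.708, -0.0, 0.001]
wrist_force: [-1.2, -0.0, 6.8]
gripper_width: 0.0222
gripper_force: 58.7
```

Request:
drive_tool --linear '[[0,0,-0.2],[0,0,-0.3],[0,0,-0.3],[0,0,-0.35],[0,0,-0.35],[0,0,0],[0,0,0]]' --twist '[[0,0,0],[0,0,0],[0,0,0],[0,0,0],[0,0,0],[0,0,0],[0,0,0]]' --jaw '[1,1,1,1,1,1,1]'

```text
time: 5.42
eef_pos: [0.5415, -0.2626, 0.3002]
orientation: [0.707, 0.708, -0.0, -0.001]
wrist_force: [0.0, -0.1, -2.0]
gripper_width: 0.0225
gripper_force: 59.6
```

Request:
drive_tool --linear '[[0.25,0.08,0],[0.25,0.08,0],[0.25,0.08,0],[0.25,0.08,0],[0.25,0.08,0],[0.25,0.08,0],[0.25,0.08,0],[0.25,0.08,0],[0,0,0],[0,0,0]]' --twist '[[0,0,-0.01],[0,0,-0.01],[0,0,-0.01],[0,0,-0.01],[0,0,-0.01],[0,0,-0.01],[0,0,-0.01],[0,0,-0.01],[0,0,0],[0,0,0]]' --jaw '[1,1,1,1,1,1,1,1,1,1]'

```text
time: 6.68
eef_pos: [0.6042, -0.0194, 0.2994]
orientation: [0.661, 0.751, -0.001, -0.001]
wrist_force: [-0.6, -0.2, -1.7]
gripper_width: 0.0223
gripper_force: 59.6
```

```bash
python3 look.py w2 turret_hole turret_grip pin_mid
```

```text
6.675 [ 0.6042 -0.0194  0.2994] [ 0.6607  0.7506 -0.0012 -0.0014] [-0.6 -0.2 -1.7]
psi 97.2926816922585
turret_hole [0.6271 0.0032 0.0646] 0.89 [275. 155.]
turret_grip [0.6212 0.0589 0.0893] 0.8 [280.  97.]
pin_mid [ 0.6074 -0.0276  0.2193] 0.94 [253. 259.]
pin_mid [ 0.5315 -0.1832  0.0347] 0.72 [176. 285.]
```

View pics/w2.png

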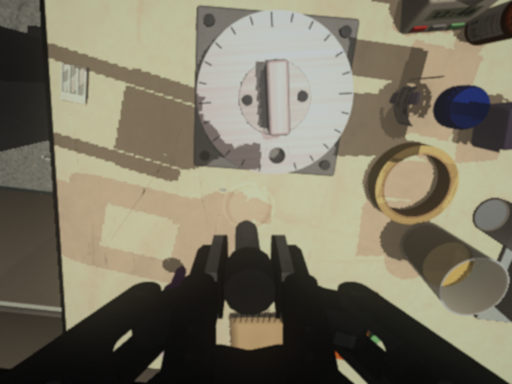

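The picture shows the turret fin at (278,97), the flange hole at (277,155), and the held pin with its tip near (246,228). Now I measure the hole, the flange centre and the held shaft.

```bash
cat > meas.py <<'E'
import sys
from cloud import *
im=cv2.imread(sys.argv[1]); W=cloud(); z=np.load("wk.npz"); k=(*z["k"],z["R"],z["t"])
m=(abs(W[...,2]-.066)<.006); m=m.astype(np.uint8)
n,l,st,_=cv2.connectedComponentsWithStats(m); i=1+np.argmax(st[1:,4]); m=(l==i).astype(np.uint8)
c=max(cv2.findContours(m,cv2.RETR_EXTERNAL,cv2.CHAIN_APPROX_NONE)[0],key=len); h=cv2.convexHull(c)[:,0]
# dense hull
P=np.array([onplane(k,u,v,.066)[:2] for u,v in c[:,0]])
from scipy.optimize import least_squares
f=least_squares(lambda x:np.hypot(*(P-x[:2]).T)-.074,[.62,.058],loss="soft_l1",f_scale=.001);print("centre",f.x.round(4),np.median(abs(f.fun)).round(4),"topz",np.nanmedian(W[...,2][m>0]).round(4))
u0,v0=proj(k,[*map(float,sys.argv[2:4]),.066]);print("guess px",u0,v0)
g=cv2.cvtColor(im,cv2.COLOR_BGR2GRAY);R=13;a,b=int(u0)-R,int(v0)-R;w=g[b:b+2*R,a:a+2*R]
t,th=cv2.threshold(w,0,255,cv2.THRESH_OTSU+cv2.THRESH_BINARY_INV)
n,l,st,ce=cv2.connectedComponentsWithStats(th);j=1+np.argmin([np.hypot(*(ce[q]-R))-st[q,4]*.02 for q in range(1,n)])
hp=ce[j]+[a,b];H=onplane(k,*hp,.066);print("hole px",hp,st[j],H.round(4))
fc=f.x;print("dir",np.degrees(np.arctan2(H[1]-fc[1],H[0]-fc[0])),"r",np.hypot(*(H[:2]-fc)))
F=W[(abs(W[...,2]-.108)<.006)&(np.hypot(W[...,0]-fc[0],W[...,1]-fc[1])<.045)][:,:2]
q=cv2.minAreaRect(F.astype(np.float32)*1000);print("fin",len(F),q)
E
python3 meas.py pics/w2.png .627 .003
python3 - <<'E'
from cloud import *
W=cloud();s=[0.6042,-.0194]
r=W[215:320,215:285].reshape(-1,3)
for zc in np.arange(.185,.26,.01):
    m=r[(abs(r[:,2]-zc)<.005)&(np.hypot(r[:,0]-s[0],r[:,1]-s[1])<.03)]
    if len(m)>5: print(zc.round(3),len(m),m.mean(0).round(4),m[:,:2].min(0).round(4),m[:,:2].max(0).round(4))
E
```

```text
centre [0.6175 0.0574] 0.0004 topz 0.0666
guess px 274.94715414962747 155.5229864068634
hole px [276.815 155.35 ] [  8   6  16  16 200] [0.6288 0.0034 0.066 ]
dir -78.19703265611057 r 0.05515677576024382
fin 1651 ((617.4351196289062, 57.3031005859375), (18.09661865234375, 60.01609420776367), 11.226431846618652)
0.195 87 [ 0.6012 -0.0177  0.1967] [ 0.5953 -0.0219] [ 0.6084 -0.0159]
0.205 158 [ 0.6015 -0.0177  0.205 ] [ 0.5955 -0.0215] [ 0.609  -0.0156]
0.215 186 [ 0.6021 -0.0176  0.2151] [ 0.596  -0.0214] [ 0.6096 -0.0154]
0.225 167 [ 0.6025 -0.0174  0.2243] [ 0.5855 -0.0234] [ 0.6152 -0.0067]
0.235 408 [ 0.6032 -0.0104  0.2362] [ 0.5857 -0.0205] [ 0.6197 -0.0053]
0.245 793 [ 0.603  -0.0117  0.245 ] [ 0.5866 -0.0201] [ 0.6187 -0.0053]
0.255 2668 [ 0.6038 -0.0191  0.2566] [ 0.5876 -0.034 ] [ 0.6176 -0.0056]
```

Request:
drive_tool --linear '[[0.093,0.126,0],[0.093,0.126,0],[0,0,0.25],[0,0,0.25],[0,0,0.25],[0,0,0],[0,0,0]]' --twist '[[0,0,0],[0,0,0],[0,0,0],[0,0,0],[0,0,0],[0,0,0],[0,0,0]]' --jaw '[1,1,1,1,1,1,1]'

```text
time: 7.75
eef_pos: [0.6334, 0.0071, 0.2127]
orientation: [0.661, 0.751, 0.001, 0.001]
wrist_force: [-0.8, -0.1, -1.1]
gripper_width: 0.0223
gripper_force: 59.6
```

```bash
python3 look.py w3 turret_hole
python3 - <<'E'
from cloud import *
W=cloud();s=telemetry.state()["eef_pos"]
r=W.reshape(-1,3)
for zc in np.arange(.075,.16,.01):
    m=r[(abs(r[:,2]-zc)<.005)&(np.hypot(r[:,0]-s[0],r[:,1]-s[1])<.02)]
    if len(m)>5: print(zc.round(3),len(m),m.mean(0).round(4),m[:,:2].min(0).round(4),m[:,:2].max(0).round(4))
z=np.load("wk.npz");k=(*z["k"],z["R"],z["t"]);print(proj(k,[.6288,.0034,.066]))
E
```

```text
7.75 [0.6334 0.0071 0.2127] [6.605e-01 7.508e-01 6.000e-04 8.000e-04] [-0.8 -0.1 -1.1]
psi 97.3163880993402
turret_hole [0.6243 0.0057 0.064 ] 0.8 [236. 203.]
0.105 37 [0.6317 0.0092 0.1085] [0.6253 0.005 ] [0.6382 0.0108]
0.115 151 [0.6314 0.009  0.115 ] [0.6253 0.0054] [0.6389 0.011 ]
0.125 174 [0.6317 0.0091 0.125 ] [0.6257 0.0055] [0.6392 0.0109]
0.135 191 [0.6318 0.0094 0.1348] [0.6221 0.0051] [0.6394 0.0111]
0.145 203 [0.633  0.015  0.1458] [0.6163 0.0029] [0.6479 0.0212]
0.155 708 [0.6325 0.0153 0.1554] [0.6164 0.0063] [0.6483 0.0214]
(np.float64(241.49997742715317), np.float64(207.11192856999546))
```

View pics/w3.png

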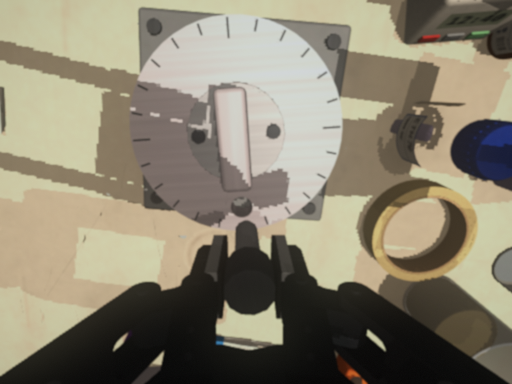

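The hole shows at (241,206), just ahead of the pin tip at (246,228).

```bash
python3 meas.py pics/w3.png .6288 .0034
```

```text
centre [0.6176 0.0577] 0.0002 topz 0.0667
guess px 241.49997742715317 207.11192856999546
hole px [240.23251029 204.0473251 ] [  0   0  26  23 486] [0.6276 0.0057 0.066 ]
dir -79.18751245821674 r 0.052867243875349405
fin 3213 ((617.5296630859375, 57.61763381958008), (18.027040481567383, 60.10832977294922), 11.01381778717041)
```

Request:
drive_tool --linear '[[0,-0.03,0.0],[0,0,0.15],[0,0,0.12],[0,0,0.04],[0,0,0.04],[0,0,0]]' --twist '[[0,0,0],[0,0,0],[0,0,0],[0,0,0],[0,0,0],[0,0,0]]' --jaw '[1,1,1,1,1,1]'

```text
time: 8.6
eef_pos: [0.6285, 0.0063, 0.169]
orientation: [0.661, 0.751, -0.0, -0.0]
wrist_force: [0.1, 0.3, -0.4]
gripper_width: 0.022
gripper_force: 59.5
```

Request:
drive_tool --linear '[[0,0,0.03],[0,0,0.02],[0,0,0],[0,0,0]]' --twist '[[0,0,0],[0,0,0],[0,0,0],[0,0,0]]' --jaw '[1,1,1,1]'

```text
time: 9.1
eef_pos: [0.6288, 0.0062, 0.1636]
orientation: [0.661, 0.751, 0.0, 0.0]
wrist_force: [-0.1, 0.2, -1.5]
gripper_width: 0.022
gripper_force: 59.6
```

Request:
drive_tool --linear '[[0,0,0],[0,0,0],[0,0,0],[0,0,0],[0,0,-0.3],[0,0,-0.3],[0,0,-0.2],[0,0,0]]' --twist '[[0,0,0],[0,0,0],[0,0,0],[0,0,0],[0,0,0],[0,0,0],[0,0,0],[0,0,0]]' --jaw '[0.3,0.3,0.3,0.3,0.3,0.3,0.3,0.3]'

```text
time: 10.1
eef_pos: [0.6301, 0.0061, 0.2624]
orientation: [0.661, 0.751, 0.002, 0.003]
wrist_force: [1.4, 0.0, 0.5]
gripper_width: 0.0599
gripper_force: 0.0
```

```bash
python3 look.py w4 turret_hole pin_mid turret_grip;python3 meas.py pics/w4.png .6281 .0037
python3 - <<'E'
from cloud import *
W=cloud();r=W.reshape(-1,3)
for lo,hi in((.085,.1),(.1,.112),(.112,.125)):
    m=r[(r[:,2]>lo)&(r[:,2]<hi)&(np.hypot(r[:,0]-.628,r[:,1]-.0037)<.022)]
    if len(m):print(lo,len(m),np.nanmedian(m,0).round(4),m.min(0).round(4),m.max(0).round(4))
E
```

```text
10.1 [0.6301 0.0061 0.2624] [0.6607 0.7506 0.0017 0.0025] [1.4 0.  0.5]
psi 97.29035568827027
turret_hole [0.6238 0.0044 0.0659] 0.75 [243. 187.]
pin_mid [0.6371 0.0025 0.0783] 0.77 [257. 195.]
turret_grip [0.6185 0.0582 0.0873] 0.7 [244. 129.]
centre [0.6151 0.0587] 0.0013 topz 0.0639
guess px 247.26902634756192 188.15632612701674
hole px [247.04338395 190.02386117] [  1   3  25  23 461] [0.6281 0.0019 0.066 ]
dir -77.12416452351349 r 0.058222022920586355
fin 2016 ((615.4655151367188, 57.803863525390625), (17.95728874206543, 60.006324768066406), 9.882122993469238)
0.085 53 [0.6281 0.0147 0.0975] [0.6205 0.0014 0.0944] [0.6403 0.0164 0.0998]
0.1 166 [0.6274 0.0136 0.1069] [ 0.6212 -0.      0.1001] [0.6466 0.0169 0.112 ]
0.112 711 [0.6344 0.0057 0.1147] [ 0.6231 -0.006   0.112 ] [0.6463 0.0168 0.1174]
```

View pics/w4.png

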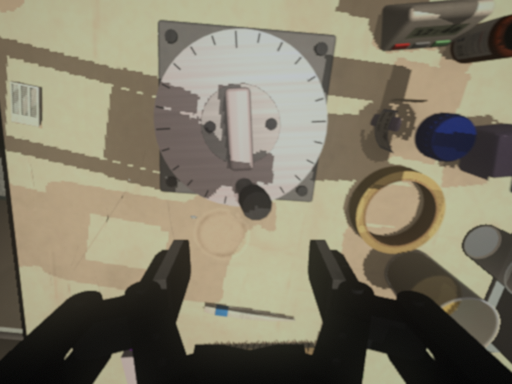

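The pin stands in the flange hole with its tip on the ring, leaning slightly, head at (256,201). Next is the fin.

Request:
drive_tool --linear '[[0,0,0],[0.22,-0.006,0],[0.22,-0.006,0],[0,0,0.2],[0,0,0.25],[0,0,0.25],[0,0,0.15],[0,0,0.1],[0,0,0],[0,0,0]]' --twist '[[0,0,-0.041],[0,0,0],[0,0,0],[0,0,0],[0,0,0],[0,0,0],[0,0,0],[0,0,0],[0,0,0],[0,0,0]]' --jaw '[0.3,0.3,0.3,0.3,0.3,0.3,0.3,0.3,0.3,0.3]'

```text
time: 11.55
eef_pos: [0.6181, 0.0578, 0.1466]
orientation: [0.636, 0.771, 0.001, 0.001]
wrist_force: [0.3, 0.2, 0.1]
gripper_width: 0.0594
gripper_force: 0.0
```

```bash
python3 look.py w5; python3 meas.py pics/w5.png .6281 .0037
```

```text
11.55 [0.6181 0.0578 0.1466] [6.363e-01 7.715e-01 7.000e-04 9.000e-04] [0.3 0.2 0.1]
psi 100.97352380229688
centre [0.6171 0.0591] 0.0049 topz 0.0662
guess px 247.98121033501545 327.51592228104045
hole px [245.13468635 324.28597786] [  0   0  26  26 542] [0.626  0.0057 0.066 ]
dir -80.60986416135675 r 0.054130707402454355
fin 6800 ((618.064697265625, 63.63190460205078), (68.76295471191406, 60.11659622192383), 49.66889953613281)
```

Request:
drive_tool --linear '[[0,0,0],[0,0,0],[0,0,0],[0,0,0],[0,0,0]]' --twist '[[0,0,0],[0,0,0],[0,0,0],[0,0,0],[0,0,0]]' --jaw '[1,1,1,1,1]'

```text
time: 12.22
eef_pos: [0.6177, 0.0579, 0.1462]
orientation: [0.636, 0.772, 0.0, 0.001]
wrist_force: [0.4, 0.4, 4.2]
gripper_width: 0.0173
gripper_force: 59.4
```

Request:
drive_tool --linear '[[0,0,0],[0,0,0],[0,0,0],[0,0,0]]' --twist '[[0,0,-0.044],[0,0,-0.044],[0,0,-0.044],[0,0,-0.044]]' --jaw '[1,1,1,1]'

```text
time: 12.72
eef_pos: [0.6175, 0.0576, 0.1462]
orientation: [0.523, 0.852, 0.0, 0.0]
wrist_force: [-2.3, -0.0, 4.9]
gripper_width: 0.0173
gripper_force: 59.9
```

```bash
cat > chk.py <<'E'
from h import *
s=telemetry.state();q=s["orientation"];psi=2*np.degrees(np.arctan2(q[1],q[0]))
print(s["time"],"psi",psi.round(2),"pos",np.round(s["eef_pos"],4),"F",np.round(s["wrist_force"],1),"T",np.round(s["ft_torque"],2),"w",s["gripper_width"])
p,d=cams.camera("wrist");k=K("wrist");np.save("wd.npy",d);np.savez("wk.npz",k=np.array(k[:3]),R=k[3],t=k[4]);cv2.imwrite("pics/last.png",p)
from cloud import cloud
W=cloud();a=np.radians(psi-180);H=[.6174+.055*np.cos(a),.0576+.055*np.sin(a)]
r=W.reshape(-1,3);m=r[(np.hypot(r[:,0]-H[0],r[:,1]-H[1])<.018)&(r[:,2]<.14)]
print("head top",np.nanpercentile(m[:,2],[50,90,97]).round(4))
E
python3 chk.py
```

```text
12.725 psi 116.92 pos [0.6175 0.0576 0.1462] F [-2.3 -0.   4.9] T [ 0.01  0.13 -0.12] w 0.0173397659155942
head top [0.0659 0.0667 0.084 ]
```

```bash
cat > chk.py <<'E'
from h import *
s=telemetry.state();q=s["orientation"];psi=2*np.degrees(np.arctan2(q[1],q[0]))
print(s["time"],"psi",psi.round(2),"pos",np.round(s["eef_pos"],4),"F",np.round(s["wrist_force"],1),"T",np.round(s["ft_torque"],2),"w",s["gripper_width"])
p,d=cams.camera("side");cv2.imwrite("pics/last.png",p)
for r in cams.tip_of("side","pin_mid")[:2]: print(np.round(r["position"],4),round(r["conf"],2))
E
python3 chk.py
```

```text
12.775 psi 117.02 pos [0.6175 0.0577 0.1462] F [-0.9 -0.3  5. ] T [-0.09  0.15  0.16] w 0.016956668110195174
[0.6473 0.0106 0.0833] 0.7
[0.6183 0.0567 0.0905] 0.6
```

Request:
drive_tool --linear '[[0,0,0],[0,0,0],[0,0,0]]' --twist '[[0,0,-0.033],[0,0,-0.033],[0,0,-0.033]]' --jaw '[1,1,1]'

```text
time: 13.25
eef_pos: [0.6175, 0.0576, 0.1462]
orientation: [0.456, 0.89, 0.0, 0.0]
wrist_force: [-0.8, 0.8, 5.4]
gripper_width: 0.017
gripper_force: 60.1
```

```bash
python3 chk.py
```

```text
13.25 psi 125.72 pos [0.6175 0.0576 0.1462] F [-0.8  0.8  5.4] T [-0.06  0.15 -0.15] w 0.0170472691584438
[ 0.5281 -0.1802  0.0356] 0.75
[0.658  0.0149 0.0829] 0.69
```

Request:
drive_tool --linear '[[0,0,0],[0,0,0],[0,0,0]]' --twist '[[0,0,-0.033],[0,0,-0.033],[0,0,-0.033]]' --jaw '[1,1,1]'

```text
time: 13.72
eef_pos: [0.6176, 0.0576, 0.1462]
orientation: [0.386, 0.923, 0.0, 0.0]
wrist_force: [-1.6, -1.0, 4.0]
gripper_width: 0.0177
gripper_force: 60.1
```

```bash
python3 chk.py
```

```text
13.725 psi 134.64 pos [0.6176 0.0576 0.1462] F [-1.6 -1.   4. ] T [-0.07  0.12 -0.15] w 0.01771510592767602
[ 0.5303 -0.1831  0.0355] 0.81
[0.662  0.0226 0.0819] 0.52
```

Request:
drive_tool --linear '[[0,0,0],[0,0,0],[0,0,0]]' --twist '[[0,0,-0.033],[0,0,-0.033],[0,0,-0.033]]' --jaw '[1,1,1]'

```text
time: 14.2
eef_pos: [0.6176, 0.0576, 0.1462]
orientation: [0.313, 0.95, -0.0, 0.001]
wrist_force: [-1.4, -0.5, 4.8]
gripper_width: 0.017
gripper_force: 60.1
```

```bash
python3 chk.py
```

```text
14.2 psi 143.54 pos [0.6176 0.0576 0.1462] F [-1.4 -0.5  4.8] T [-0.06  0.13 -0.18] w 0.016995799353901032
[0.6701 0.0259 0.0817] 0.65
[ 0.5292 -0.1831  0.0392] 0.54
```

Request:
drive_tool --linear '[[0,0,0],[0,0,0]]' --twist '[[0,0,-0.033],[0,0,-0.033]]' --jaw '[1,1]'

```text
time: 14.55
eef_pos: [0.6176, 0.0575, 0.1462]
orientation: [0.263, 0.965, -0.0, 0.001]
wrist_force: [0.1, -0.4, 5.2]
gripper_width: 0.0172
gripper_force: 60.1
```

```bash
python3 chk.py
```

```text
14.55 psi 149.48 pos [0.6176 0.0575 0.1462] F [ 0.1 -0.4  5.2] T [-0.12  0.11 -0.11] w 0.01719070228746565
[ 0.528  -0.1801  0.0363] 0.79
[0.6719 0.0347 0.0835] 0.49
```

48.5° turned and the pin is still up, so I carry on.

Request:
drive_tool --linear '[[0,0,0],[0,0,0]]' --twist '[[0,0,-0.033],[0,0,-0.033]]' --jaw '[1,1]'

```text
time: 14.9
eef_pos: [0.6176, 0.0575, 0.1462]
orientation: [0.213, 0.977, -0.0, 0.001]
wrist_force: [-1.2, 0.4, 5.1]
gripper_width: 0.017
gripper_force: 60.0
```

```bash
python3 chk.py
```

```text
14.9 psi 155.42 pos [0.6176 0.0575 0.1462] F [-1.2  0.4  5.1] T [-0.09  0.11 -0.11] w 0.017014452246333547
[ 0.5292 -0.179   0.0383] 0.78
[0.6757 0.04   0.0843] 0.5
```

Request:
drive_tool --linear '[[0,0,0],[0,0,0]]' --twist '[[0,0,-0.033],[0,0,-0.033]]' --jaw '[1,1]'

```text
time: 15.25
eef_pos: [0.6176, 0.0573, 0.1462]
orientation: [0.162, 0.987, -0.0, 0.001]
wrist_force: [-0.1, -1.5, 5.4]
gripper_width: 0.0175
gripper_force: 60.0
```

```bash
python3 chk.py
```

```text
15.25 psi 161.36 pos [0.6176 0.0573 0.1462] F [-0.1 -1.5  5.4] T [-0.23  0.14 -0.15] w 0.017475184416128893
[ 0.5278 -0.1802  0.0395] 0.64
[0.6708 0.0431 0.085 ] 0.49
```

Request:
drive_tool --linear '[[0,0,0],[0,0,0]]' --twist '[[0,0,-0.033],[0,0,-0.033]]' --jaw '[1,1]'

```text
time: 15.6
eef_pos: [0.6176, 0.0571, 0.1462]
orientation: [0.111, 0.994, -0.001, 0.001]
wrist_force: [-1.4, -1.9, 5.7]
gripper_width: 0.0171
gripper_force: 60.2
```

```bash
python3 chk.py
```

```text
15.6 psi 167.29 pos [0.6176 0.0571 0.1462] F [-1.4 -1.9  5.7] T [-0.24  0.19 -0.24] w 0.017091857652529265
[ 0.5314 -0.1808  0.0377] 0.69
[0.6725 0.0513 0.0824] 0.56
```

Request:
drive_tool --linear '[[0,0,0],[0,0,0]]' --twist '[[0,0,-0.033],[0,0,-0.033]]' --jaw '[1,1]'

```text
time: 15.95
eef_pos: [0.6172, 0.0563, 0.1462]
orientation: [0.06, 0.998, -0.001, -0.0]
wrist_force: [-3.4, -5.5, 7.7]
gripper_width: 0.0173
gripper_force: 70.5
```

```bash
python3 chk.py
```

```text
15.95 psi 173.07 pos [0.6172 0.0563 0.1462] F [-3.4 -5.5  7.7] T [-0.75  0.44 -1.46] w 0.017268100737764552
[0.6738 0.0462 0.0563] 0.6
[ 0.5297 -0.181   0.0406] 0.58
```

Request:
drive_tool --linear '[[0,0,0],[0,0,0]]' --twist '[[0,0,-0.033],[0,0,-0.033]]' --jaw '[1,1]'

```text
time: 16.3
eef_pos: [0.6163, 0.056, 0.1464]
orientation: [0.011, 1.0, -0.0, -0.002]
wrist_force: [-6.3, -5.3, 11.0]
gripper_width: 0.0172
gripper_force: 130.0
```

```bash
python3 chk.py;  python3 -c "
import cv2;p=cv2.imread('pics/last.png');cv2.imwrite('pics/s1.png',cv2.resize(p[100:260,200:360],None,fx=3,fy=3,interpolation=2))"
```

```text
16.3 psi 178.74 pos [0.6163 0.056  0.1464] F [-6.3 -5.3 11. ] T [-0.62  1.14 -2.24] w 0.017221306272373133
[ 0.5316 -0.1791  0.0407] 0.5
[0.6732 0.0479 0.0504] 0.44
```

View pics/s1.png

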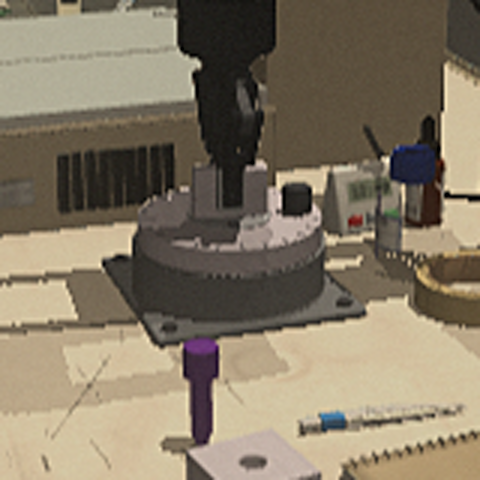

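The head at (296,197) in the crop is down on the flange, so the pin has dropped. I relax the twist and release.

Request:
drive_tool --linear '[[0,0,0],[0,0,0],[0,0,0],[0,0,0],[0,0,0],[0,0,0]]' --twist '[[0,0,0.035],[0,0,0.03],[0,0,0],[0,0,0],[0,0,0],[0,0,0]]' --jaw '[1,1,1,0.3,0.3,0.3]'

```text
time: 17.15
eef_pos: [0.6169, 0.0581, 0.1449]
orientation: [0.058, 0.998, 0.0, -0.0]
wrist_force: [0.5, 0.1, 0.1]
gripper_width: 0.0598
gripper_force: 0.0
```

Request:
drive_tool --linear '[[0,0,0],[0,0,-0.2],[0,0,-0.3],[0,0,-0.3],[0,0,-0.2],[0,0,0],[0,0,0]]' --twist '[[0,0,0],[0,0,0],[0,0,0],[0,0,0],[0,0,0],[0,0,0],[0,0,0]]' --jaw '[0.3,0.3,0.3,0.3,0.3,0.3,0.3]'

```text
time: 18.02
eef_pos: [0.6165, 0.0579, 0.2641]
orientation: [0.058, 0.998, -0.0, -0.001]
wrist_force: [0.2, 0.3, -0.1]
gripper_width: 0.06
gripper_force: 0.0
```

```bash
python3 look.py w6 pin_mid turret_hole turret_grip
python3 - <<'E'
from cloud import *
W=cloud();r=W.reshape(-1,3)
for c in ((.672,.0475),):
  m=r[(r[:,2]>.073)&(r[:,2]<.13)&(np.hypot(r[:,0]-c[0],r[:,1]-c[1])<.022)]
  print(len(m),np.nanmedian(m,0).round(4),np.nanpercentile(m[:,2],[5,50,95]).round(4),m.min(0),m.max(0))
m=r[(abs(r[:,2]-.066)<.005)&(np.hypot(r[:,0]-.617,r[:,1]-.0576)<.07)&(np.hypot(r[:,0]-.617,r[:,1]-.0576)>.05)]
A=np.c_[m[:,:2],np.ones(len(m))];print("plane",np.linalg.lstsq(A,m[:,2],rcond=None)[0],m[:,2].mean())
E
```

```text
18.025 [0.6165 0.0579 0.2641] [ 0.0581  0.9983 -0.     -0.0011] [ 0.2  0.3 -0.1]
psi 173.34014741456443
pin_mid [0.677  0.0427 0.0498] 0.96 [240. 238.]
turret_hole [0.6676 0.0475 0.0641] 0.69 [243. 236.]
turret_grip [0.6213 0.0572 0.0921] 0.9 [247. 199.]
607 [0.6682 0.0488 0.0874] [0.078  0.0874 0.0886] [0.65948049 0.03730316 0.07306838] [0.68237217 0.06035893 0.08951015]
plane [0.00019256 0.00118232 0.06522075] 0.06540733417203065
```

View pics/w6.png

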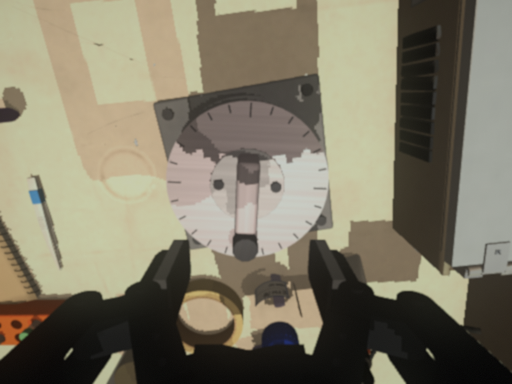

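The head top at (245,245) is at about 0.088 m, which is the fully-home height. The flange is level and the gripper is clear, so I hand in.

```bash
python3 -c "
from station import workorder
print(workorder.job_done())"
```

```text
the job is handed in; nothing more can be done
None
```

The index pin is fully home in the stand's hidden hole, its head down on the level flange; turret and pin are let go and the job was handed in at about 18 s (no verdict was returned).

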